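# Roll home the sectional cover strip of a shelf seam

### The job

The shelf board's seam strip is still standing proud: take the seam roller from its stand and roll all eight cover pieces fully home, from one end of the strip to the other in one unbroken pass, with firm, steady pressure (about 13 N is right, over 25 N is too much) and without lifting the wheel off between the first piece and the last. Only the roller may touch the board and strip. Then put the roller back in its stand, handle centred across both seats and between the lips as it was, without dropping it, and leave the jar, tin and bowl alone.

Things in the scene. Friction and masses are not known exactly. Their poses are not given: they have to be found in the camera images.
- bed: Wooden packing frame fixed on the worktop, carrying on rubber packing a white shelf board 140 mm (bed x) by 220 mm (bed y), 18 mm thick. Origin: centre of the frame's underside, on the worktop; z up. The packing is uneven, so the board lies up to 9 mm higher or lower than nominal and slopes along bed y by up to 0.07 rad either way; neither is reported. The board does not give when pressed.
- seam (a point): Point fixed to the frame, 56 mm above the worktop: nominal middle of the board's top; the real top is within 9 mm of it and may slope. Axes as bed. Along the seam's y runs an aluminium channel with eight cover pieces in a row, each 26 mm wide (x), 20 mm long (y): orange at both ends, blue between. Untouched they stand 5 mm above the board's top; fully home they are flush.
- stand: Grey stand fixed on the worktop: base 130 x 70 mm, two uprights 14 mm thick, 60 mm wide, centred 43 mm either side of the middle along stand x. Their tops, 66 mm above the worktop, are the seats for the roller's handle; lips 10 mm high beside each seat leave 48 mm for the 32 mm wide handle. Origin: centre of the underside, on the worktop; z up; x along the length.
- roller: Seam roller: pale wooden handle bar 116 mm long (x), 32 mm wide (y), 36 mm tall (z), with a wheel under its middle. Origin: centre of the handle's underside (66 mm above the worktop at rest in the stand). Starts upright across both seats, x along the stand's x. Weighs 0.35 to 0.6 kg. The same either way round.
- wheel_axle (a point): Centre of the roller's black rubber wheel, 36 mm diameter, 34 mm wide, axle along the roller's y, so it rolls along the roller's x. Unpressed it lies 34 mm below the roller's origin, the wheel's lowest point 52 mm below it. The wheel is sprung along z: it starts to give at about 2 N, then gives 1 mm for every 4 N, to a stop at 9 mm.
- jar: Glass jar with red lid, 68 mm diameter, 110 mm tall; origin at centre of underside. Bystander.
- tin: Steel tin with red label, 74 mm diameter, 90 mm tall; origin at centre of underside. Bystander.
- bowl: Blue ceramic bowl, 100 mm diameter, 45 mm tall; origin at centre of underside. Bystander.
- piece0 (a joint): How far cover piece 0 (centred at seam y = -70 mm) has been pressed in, m: 0 = standing 5 mm proud, 0.005 = fully home, flush. About 5 N on it moves it down; it stays where it is left.
- piece1 (a joint): How far cover piece 1 (centred at seam y = -50 mm) has been pressed in, m: 0 = standing 5 mm proud, 0.005 = fully home, flush. About 5 N on it moves it down; it stays where it is left.
- piece2 (a joint): How far cover piece 2 (centred at seam y = -30 mm) has been pressed in, m: 0 = standing 5 mm proud, 0.005 = fully home, flush. About 5 N on it moves it down; it stays where it is left.
- piece3 (a joint): How far cover piece 3 (centred at seam y = -10 mm) has been pressed in, m: 0 = standing 5 mm proud, 0.005 = fully home, flush. About 5 N on it moves it down; it stays where it is left.
- piece4 (a joint): How far cover piece 4 (centred at seam y = 10 mm) has been pressed in, m: 0 = standing 5 mm proud, 0.005 = fully home, flush. About 5 N on it moves it down; it stays where it is left.
- piece5 (a joint): How far cover piece 5 (centred at seam y = 30 mm) has been pressed in, m: 0 = standing 5 mm proud, 0.005 = fully home, flush. About 5 N on it moves it down; it stays where it is left.
- piece6 (a joint): How far cover piece 6 (centred at seam y = 50 mm) has been pressed in, m: 0 = standing 5 mm proud, 0.005 = fully home, flush. About 5 N on it moves it down; it stays where it is left.
- piece7 (a joint): How far cover piece 7 (centred at seam y = 70 mm) has been pressed in, m: 0 = standing 5 mm proud, 0.005 = fully home, flush. About 5 N on it moves it down; it stays where it is left.
Mind the look-alikes: they are no part of the job. Of the things that look like the roller, the middle-sized one is meant. Leave any purple look-alike of the stand alone.

How it is judged:
On the way, in this order (a step that is already met when the one before it is completed fails the run):
1. the roller is lifted out of its stand (z of roller in the frame of stand above 0.09 m), for 0.1 s.
2. all eight pieces are pressed home and the wheel is still on the strip (value of joint each of piece0, piece1, piece2, piece3, piece4, piece5, piece6, piece7 above 0.004 m and contact force between roller and bed above 0.5 N), for 0.04 s.
At the end, for the whole second after the job is handed in: All eight pieces at least 4 of 5 mm in; roller released, at rest on both seats of the stand (origin 63 to 69 mm up), within 14 mm lengthwise and 9 mm sideways of its middle, upright within 0.08 rad, aligned within 0.2 rad either way round (value of joint each of piece0, piece1, piece2, piece3, piece4, piece5, piece6, piece7 above 0.004 m and z of roller in the frame of stand between 0.063 and 0.069 m and x of roller in the frame of stand between -0.014 and 0.014 m and y of roller in the frame of stand between -0.009 and 0.009 m and angle between roller's own z axis and vertical below 0.08 rad and angle between the x axis of roller and the x axis of stand, either way round below 0.2 rad and linear speed of roller below 0.02 m/s and contact force between the fingers and roller below 0.1 N); the robot touches nothing.
It fails at once if the wheel leaves the strip while some pieces are home (4 mm in or more) and some are not (value of joint any of piece0, piece1, piece2, piece3, piece4, piece5, piece6, piece7 above 0.004 m and not (value of joint each of piece0, piece1, piece2, piece3, piece4, piece5, piece6, piece7 above 0.004 m) and contact force between roller and bed below 0.3 N).
It fails at once if the roller is pressed on the board or strip with more than 25 N (contact force between roller and bed above 25 N).
It fails at once if the gripper or arm touches the board, strip or frame (over 1 N) (contact force between any of the fingers, the arm and bed above 1 N).
It fails at once if the roller is let go more than 14 mm above its seats, or away from the stand ((z of roller in the frame of stand above 0.08 m or horizontal distance between roller and stand above 0.05 m) and contact force between the fingers and roller below 0.1 N).
It fails at once if the jar, tin or bowl is moved more than 15 mm (distance of any of jar, tin, bowl from where it was at the start of the episode above 0.015 m).
It also fails if it takes over 67 s, if anything falls off the work surface, if the arm or the gripper's body presses on something with over 40 N, if the wrist force passes 120 N, or if a joint passes its speed limit or range.

### The arm

A 6-joint arm with a two-finger parallel gripper is mounted at the origin on the work surface. World frame = base frame: x ahead of the robot, y to its left, z up, the work surface at z = 0. Lengths are in m, angles in rad, forces in N, time in s.
With the tool pointing down it reaches from about 0.325 to 1 m from the base axis. Payload 5.1 kg.
Tool frame: the origin (TCP) lies between the finger pads; the fingertips stand 8 mm ahead of it and the grasp point (between the pads) lies 11 mm behind it (env.tip_extent is the distance from the TCP to the fingertips, in m); z points along the fingers, y is the line along which they close (so a half turn about z gives the same grasp; the last joint's range is limited). The gripper opens to 85 mm and grips with 20 to 120 N. Pads are 22 mm wide; open, the fingers measure 114 mm over their backs; the gripper's body (76 mm by 85 mm) begins 54 mm behind the grasp point. The pads swing forward as they close: fully open they stand 13 mm farther back than shut.
Start: joints at [1.14, 0.124, 1.65, -0, 1.367, -0.083], TCP at [0.222, 0.611, 0.239] pointing down, gripper open.
Joint ranges: [-2.61, 2.61], [-1.02, 2.33], [0.03, 2.71], [-1.35, 4.49], [0.32, 2.68], [-2.91, 2.91]. Speed limits (rad/s): [2.57, 2.57, 3.14, 3.14, 3.14, 3.14].

### API

Orientations are given as a unit quaternion [w, x, y, z].
In Python, from workcell import env gives the robot as it stands. The module is installed in compiled form; this text tells all that it offers.
- The arm moves only by the tool send_rows, never from a script. Its argument "rows" is one flat list of numbers, 7 for each row, row after row: the finger opening in m, from 0 to 0.0854, then the shift along the tool's x, y, z in m, then the turn, a rotation vector about the tool's x, y, z in degrees. In form: [grip, tx, ty, tz, wx, wy, wz, grip, tx, ty, tz, wx, wy, wz, ...]. A call has 1 to 12 rows; each row is the pose to reach, as a shift and turn from the pose commanded when the call began, along the tool's axes at that moment; what a row does not reach only later rows make up. A row lasts 1/10 s, in which the tool goes at most 50 mm and 8.59 degrees, less where a joint would pass 70% of its speed; a pose out of reach is approached as far as the arm can. A call with a gripper value outside its range is refused whole. The fingers move at their own pace and stop on an object; "grip_force" is the grip in N (left out, the last holds). Time passes only in rows, so rows that repeat a pose let the fingers close. It gives the time, the measured TCP pose, the force, the opening and the grip force at its end, in the units of the state.
- env.sense(): the state, without advancing time (a new reading comes with each control period).
- env.capture(name): name is "scene" or "top" or "wrist"; returns a dict with "pixels" (480x640x3 uint8, blue, green, red), "range_z" (480x640 float32, m along the optical axis (not along the pixel's ray), 0 where there is no reading), "camera_matrix" (3x3 intrinsics, pixels), "dist" ([k1, k2, p1, p2, k3] as OpenCV has them; the pictures are not rectified), "rvec" (rotation vector, rad) and "tvec" (3), from world to camera coordinates, as OpenCV has them. Camera axes: x right, y down, z forward; pixel columns grow to the right and rows downward; lengths in m; the calibration is good to about 2 mm. A picture is of the moment at which its call begins.
- env.close_job(): hands the job in; it is judged then, once.
The state is a dict: "time_s": time; "joint_pos": joint angles; "joint_vel": joint speeds; "tau": joint torques, N m; "tool_pos": TCP position; "tool_rot": TCP orientation; "wrist_force": force on the tool from outside, world axes, zero at the start; "wrist_torque": the same for the moment, N m; "grip_width": finger opening in m; "grip_force": force on a finger pad.
Only numpy, scipy, OpenCV 4.12 (cv2) and the standard library are available. Lean on these libraries where they do the work, as an engineer would, in place of code of your own. Each camera call takes 0.05 s, during which the arm holds its last target. There are 200 camera calls.

## Working session

There is one attempt and no reset: what is moved stays moved. The work goes in short steps, Python scripts to look and compute and a tool call to move; the robot and the scene stay as the last step left them, time stands still between calls to the robot, and variables do not carry over. Pictures are saved under pics/ and viewed, at most 10 in all, crops included, and the job is handed in when it is done.

Besides the shell and the picture viewer there is one more tool, called as name(argument=value, ...) on one line, values as JSON. send_rows: Moves the arm, as the interface text tells. Its arguments: {"type":"object","properties":{"rows":{"type":"array","items":{"type":"number"}},"grip_force":{"type":"number"}},"required":["rows"]}

```bash
mkdir -p pics; cat > h.py <<'E'
import numpy as np, cv2
from workcell import env
def cap(n):
    c=env.capture(n); R=cv2.Rodrigues(np.array(c["rvec"],float))[0]; t=np.array(c["tvec"],float).reshape(3)
    K=np.array(c["camera_matrix"],float); d=np.array(c["dist"],float)
    vv,uu=np.mgrid[0:480,0:640]
    p=cv2.undistortPoints(np.stack([uu,vv],-1).reshape(-1,1,2).astype(np.float64),K,d).reshape(480,640,2)
    z=c["range_z"].astype(float)
    P=np.dstack([p[...,0]*z,p[...,1]*z,z])
    W=(P-t)@R; W[z==0]=np.nan
    return c,W
E
python3 - <<'E'
from h import *
for n in("scene","top"):
    c,W=cap(n); cv2.imwrite(f"pics/{n}0.png",c["pixels"]); np.save(f"{n}W.npy",W); np.save(f"{n}I.npy",c["pixels"])
s=env.sense(); print(s["tool_pos"],s["tool_rot"],s["wrist_force"],s["time_s"],env.tip_extent)
E
```

```text
[0.22133104 0.61058424 0.2381808 ] [-2.36062533e-04  1.73019718e-01  9.84917915e-01 -9.06681170e-04] [-0.15079595  0.61931363 -0.33283409] 0.1 0.008
```

View pics/scene0.png

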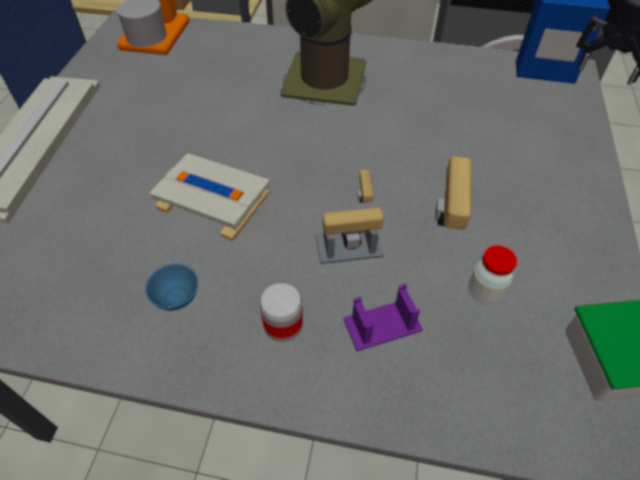

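View pics/top0.png

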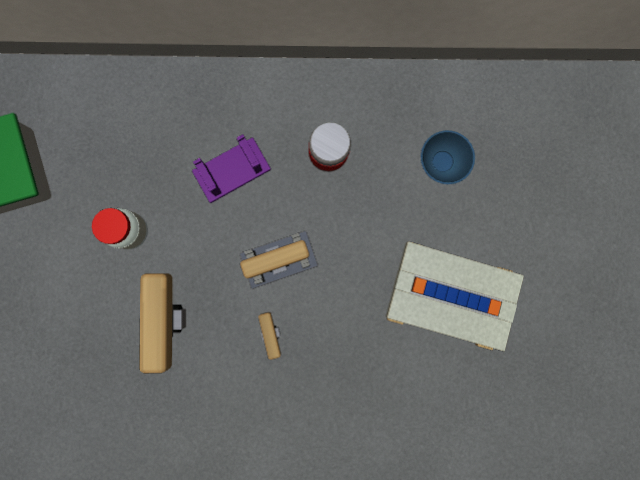

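The scene view shows the roller in the grey stand at about (352,222), and the top view has it at (275,258). In the top view the strip runs from (420,286) to (495,307). The jar is at (113,227), the tin at (330,145) and the bowl at (447,157). Next I'll measure these.

```bash
python3 - <<'E'
from h import *
W=np.load("topW.npy"); I=np.load("topI.npy"); hsv=cv2.cvtColor(I,cv2.COLOR_BGR2HSV)
H,S,V=[hsv[...,i].astype(int) for i in range(3)]
vv,uu=np.mgrid[0:480,0:640]
box=lambda a,b,c,d:(uu>a)&(uu<b)&(vv>c)&(vv<d)
def rep(n,m):
    P=W[m]; r=cv2.minAreaRect(P[:,:2].astype(np.float32)*1000)
    print(n,len(P),"rect",np.round(r[0],1),np.round(r[1],1),round(r[2],1),"z",np.round(np.nanpercentile(P[:,2],[5,50,95])*1000,1)); 
    b=cv2.boxPoints(r); return P
ok=~np.isnan(W[...,2])
print("table",np.nanmedian(W[400:470,300:600,2]), W[240,320],W[5+235,420])
rep("handle",ok&box(230,325,225,295)&(W[...,2]>.09))
rep("uprights",ok&box(230,325,225,295)&(W[...,2]>.06))
rep("standall",ok&box(230,325,225,295)&(W[...,2]>.006))
b=box(385,525,235,355)
rep("blue",ok&b&(H>100)&(H<130)&(S>120))
om=ok&b&(H>5)&(H<20)&(S>180)&(V>120)
for n,m in(("or1",om&(uu<455)),("or2",om&(uu>455))):rep(n,m)
bd=ok&b&(S<60)&(W[...,2]>.04); P=rep("board",bd)
A=np.c_[P[:,:2],np.ones(len(P))]; A0=A.copy()
k=np.linalg.lstsq(A,P[:,2],rcond=None)[0]; print("plane",k,np.std(P[:,2]-A@k))
sp=ok&b&(((H>100)&(H<130)&(S>120))|om); Q=W[sp]; print("strip over plane",np.percentile(Q[:,2]-np.c_[Q[:,:2],np.ones(len(Q))]@k,[5,50,95]))
rep("strip",sp)
for n,bb,z in(("jar",box(85,145,200,255),.1),("tin",box(305,355,118,175),.08),("bowl",box(415,480,125,190),.035)): rep(n,ok&bb&(W[...,2]>z))
E
```

```text
table -0.0009765103685289121 [0.59979297 0.08273549 0.00095009] [ 0.60073549 -0.10495106 -0.00217099]
handle 1294 rect [562.7 163. ] [ 32.1 115.8] 19.4 z [ 96.4 100.4 103.4]
uprights 1566 rect [563.1 163.2] [ 59.8 115.8] 19.2 z [ 65.4  99.9 103.2]
standall 2639 rect [565.3 160.6] [ 72.1 129.7] 19.3 z [  7.2  76.6 102.8]
blue 947 rect [ 497.6 -159.7] [123.3  25.3] 74.3 z [50.2 55.4 60.1]
or1 153 rect [517.3 -89.8] [18.9 24.3] 74.5 z [56.6 60.2 63. ]
or2 145 rect [ 479.2 -224.4] [19.9 24.9] 71.0 z [48.  50.8 54.3]
board 8313 rect [ 498.4 -157.4] [221.5 141.6] 74.0 z [43.1 50.6 57.9]
plane [0.01694466 0.06063299 0.05141341] 0.002204434738722268
strip over plane [0.00158607 0.00510624 0.00806551]
strip 1245 rect [ 498.3 -157.3] [159.3  25.3] 74.3 z [49.4 55.4 61.1]
jar 1059 rect [616.1 433.2] [58.4 58.5] 0.9 z [105.2 108.9 111.7]
tin 1260 rect [765.2  68.4] [68.9 68.3] 44.2 z [84.1 88.7 91.6]
bowl 580 rect [ 750.  -147.5] [97.8 97.4] 40.7 z [36.  42.2 45.9]
```

```bash
cat >> h.py <<'E'
from scipy.spatial.transform import Rotation as Ro
def go(p,yaw_y):  # world target, yaw (deg) of tool y axis, tool down
    s=env.sense(); q=s["tool_rot"]; R=Ro.from_quat([q[1],q[2],q[3],q[0]])
    a=np.radians(yaw_y); y=np.array([np.cos(a),np.sin(a),0]); z=np.array([0,0,-1.]); x=np.cross(y,z)
    T=Ro.from_matrix(np.c_[x,y,z])
    print("t",round(s["time_s"],2),"pos",np.round(s["tool_pos"],4),"shift mm",np.round(R.inv().apply(np.array(p)-s["tool_pos"])*1000,1),"turn",np.round(np.degrees((R.inv()*T).as_rotvec()),2),"F",np.round(s["wrist_force"],2),"w",round(s["grip_width"],4),s["grip_force"])
E
python3 -c "
from h import *
go([.563,.163,.22],19.4)"
```

```text
t 0.1 pos [0.2213 0.6106 0.2382] shift mm [-473.8 -304.3   18.7] turn [-1.000e-01  4.000e-02  5.067e+01] F [-0.15  0.62 -0.33] w 0.0855 0.0
```

send_rows(rows=[0.085,-0.4738,-0.3043,0.0185,0,0,50.6,0.085,-0.4738,-0.3043,0.0185,0,0,50.6,0.085,-0.4738,-0.3043,0.0185,0,0,50.6,0.085,-0.4738,-0.3043,0.0185,0,0,50.6,0.085,-0.4738,-0.3043,0.0185,0,0,50.6,0.085,-0.4738,-0.3043,0.0185,0,0,50.6,0.085,-0.4738,-0.3043,0.0185,0,0,50.6,0.085,-0.4738,-0.3043,0.0185,0,0,50.6,0.085,-0.4738,-0.3043,0.0185,0,0,50.6,0.085,-0.4738,-0.3043,0.0185,0,0,50.6,0.085,-0.4738,-0.3043,0.0185,0,0,50.6,0.085,-0.4738,-0.3043,0.0185,0,0,50.6])

```text
time_s: 1.3
tool_pos: [0.565, 0.1597, 0.22]
tool_rot: [0.0, 0.579, 0.815, -0.001]
wrist_force: [-0.8, 0.3, 0.2]
grip_width: 0.0847
grip_force: 0.0
```

send_rows(rows=[0.085,0,0,0,0,0,0,0.085,0,0,0,0,0,0])

```text
time_s: 1.5
tool_pos: [0.5626, 0.1641, 0.2204]
tool_rot: [-0.001, 0.577, 0.817, -0.0]
wrist_force: [-0.4, 0.1, -0.6]
grip_width: 0.0848
grip_force: 0.0
```

```bash
python3 - <<'E'
from h import *
go([.563,.163,.073],19.4)
c,W=cap("wrist"); cv2.imwrite("pics/w1.png",c["pixels"])
z=W[...,2]
for n,lo,hi in(("handle",.09,.115),("upr",.058,.115),("base",.006,.115)):
    m=(z>lo)&(z<hi)&(np.hypot(W[...,0]-.563,W[...,1]-.163)<.09); P=W[m]
    r=cv2.minAreaRect(P[:,:2].astype(np.float32)*1000); print(n,len(P),np.round(r[0],1),np.round(r[1],1),round(r[2],1),np.median(P[:,2]))
E
```

```text
t 1.5 pos [0.5626 0.1641 0.2204] shift mm [ -1.3   0.2 147.4] turn [-0.06 -0.05  0.08] F [-0.43  0.09 -0.56] w 0.0848 0.0
handle 8358 [561.1 162.9] [ 32.1 114.5] 19.4 0.10256045657660096
upr 10096 [561.7 163.1] [ 60.2 114.6] 19.1 0.10229677150694189
base 14524 [561.7 162.6] [ 70.2 122.2] 19.2 0.10092250705086471
```

View pics/w1.png

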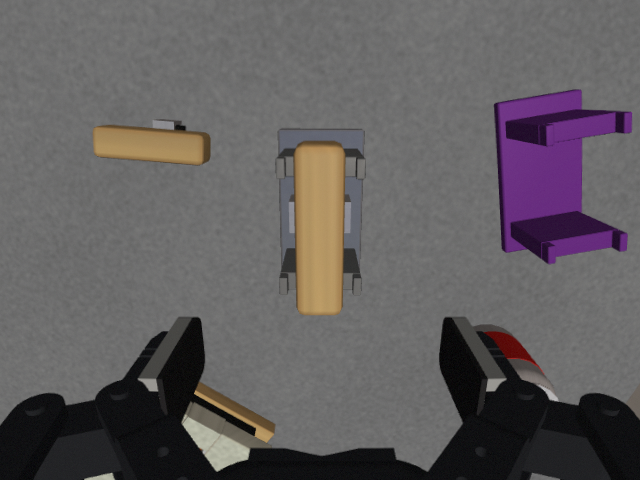

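The wrist view shows the handle at (319,228), aligned with the fingers and clear of the uprights. I'll descend and grip.

send_rows(rows=[0.085,-0.001,0,0.03,0,0,0,0.085,-0.001,0,0.06,0,0,0,0.085,-0.001,0,0.09,0,0,0,0.085,-0.001,0,0.12,0,0,0,0.085,-0.001,0,0.14,0,0,0,0.085,-0.001,0,0.147,0,0,0,0.085,-0.001,0,0.147,0,0,0,0.085,-0.001,0,0.147,0,0,0])

```text
time_s: 2.35
tool_pos: [0.5642, 0.1635, 0.0752]
tool_rot: [0.001, 0.577, 0.817, 0.001]
wrist_force: [0.0, 0.9, 0.5]
grip_width: 0.0853
grip_force: 0.0
```

send_rows(rows=[0.02,0,0,0,0,0,0,0.02,0,0,0,0,0,0,0.02,0,0,0,0,0,0,0.02,0,0,0,0,0,0,0.02,0,0,0,0,0,0,0.02,0,0,0,0,0,0,0.02,0,0,0,0,0,0,0.02,0,0,0,0,0,0], grip_force=90)

```text
time_s: 3.15
tool_pos: [0.5641, 0.1625, 0.0747]
tool_rot: [0.0, 0.577, 0.816, 0.0]
wrist_force: [-0.3, -0.8, 5.9]
grip_width: 0.0309
grip_force: 90.5
```

send_rows(rows=[0.02,0,0,-0.005,0,0,0,0.02,0,0,-0.02,0,0,0,0.02,0,0,-0.04,0,0,0,0.02,0,0,-0.06,0,0,0,0.02,0,0,-0.08,0,0,0,0.02,0,0,-0.1,0,0,0,0.02,0,0,-0.12,0,0,0,0.02,0,0,-0.12,0,0,0,0.02,0,0,-0.12,0,0,0,0.02,0,0,-0.12,0,0,0])

```text
time_s: 4.15
tool_pos: [0.5625, 0.1623, 0.1919]
tool_rot: [-0.001, 0.577, 0.816, -0.001]
wrist_force: [-0.4, -0.5, -5.1]
grip_width: 0.031
grip_force: 89.7
```

```bash
python3 -c "
from h import *
go([.5173,-.090,.18],-15.8)"
```

```text
t 4.15 pos [0.5625 0.1623 0.1919] shift mm [-222.9 -126.7   12.1] turn [-1.900e-01  3.000e-02  3.527e+01] F [-0.35 -0.48 -5.08] w 0.031 89.74944949150085
```

send_rows(rows=[0.02,-0.025,-0.014,0,0,0,4,0.02,-0.055,-0.031,0.002,0,0,10,0.02,-0.09,-0.051,0.006,0,0,16,0.02,-0.125,-0.071,0.008,0,0,22,0.02,-0.16,-0.091,0.01,0,0,28,0.02,-0.195,-0.111,0.012,0,0,32,0.02,-0.215,-0.122,0.012,0,0,35.3,0.02,-0.223,-0.1267,0.012,0,0,35.3,0.02,-0.223,-0.1267,0.012,0,0,35.3,0.02,-0.223,-0.1267,0.012,0,0,35.3,0.02,-0.223,-0.1267,0.012,0,0,35.3])

```text
time_s: 5.25
tool_pos: [0.5186, -0.0888, 0.1815]
tool_rot: [-0.0, 0.797, 0.604, -0.0]
wrist_force: [-0.6, 0.5, -4.7]
grip_width: 0.0308
grip_force: 90.0
```

```bash
python3 - <<'E'
from h import *
f=[]
for i in range(6):
    c,W=cap("wrist"); f.append(env.sense()["wrist_force"])
print(np.mean(f,0),np.std(f,0))
go([.5173,-.090,.125],-15.8)
cv2.imwrite("pics/w2.png",c["pixels"])
z=W[...,2]; m=(z>.117)&(z<.17); P=W[m]; print(len(P),np.nanmedian(W[m],0))
# handle in hand
m=(z>.13)&(np.hypot(W[...,0]-.517,W[...,1]+.09)<.07); P=W[m]; r=cv2.minAreaRect(P[:,:2].astype(np.float32)*1000); print(r,np.percentile(P[:,2],[50,95]))
c,W=cap("top"); I=c["pixels"]; hsv=cv2.cvtColor(I,cv2.COLOR_BGR2HSV)
E
```

```text
[-0.08399008 -0.27049843 -4.78786138] [0.53552308 0.29562434 0.48345092]
t 5.55 pos [ 0.5186 -0.0894  0.1819] shift mm [-0.9 -1.1 56.9] turn [ 0.01 -0.    0.03] F [ 0.1  -0.02 -4.7 ] w 0.0309 89.97788429260254
121 [ 0.50043296 -0.08056043  0.16156048]
((520.42529296875, -82.15187072753906), (91.3895263671875, 96.6628189086914), 31.413700103759766) [0.22840707 0.25721486]
```

View pics/w2.png

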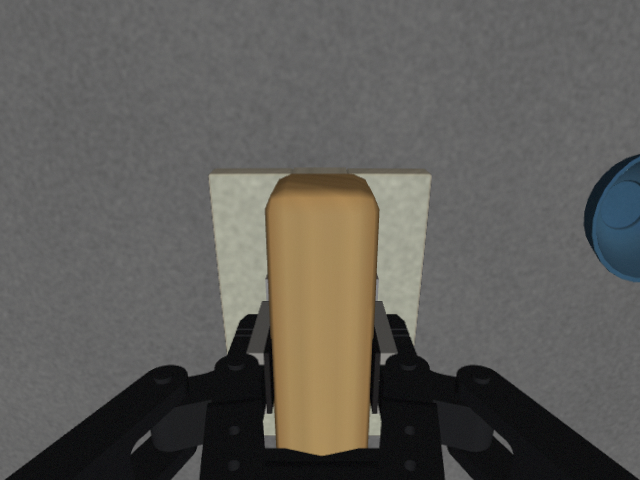

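The wrist view shows the handle at column 322, centred on the board, whose edges are at columns 210 and 432. Now I'll descend in steps, watching the force.

send_rows(rows=[0.02,-0.001,-0.001,0.02,0,0,0,0.02,-0.001,-0.001,0.04,0,0,0,0.02,-0.001,-0.001,0.05,0,0,0,0.02,-0.001,-0.001,0.055,0,0,0,0.02,-0.001,-0.001,0.057,0,0,0,0.02,-0.001,-0.001,0.057,0,0,0])

```text
time_s: 6.2
tool_pos: [0.5177, -0.0907, 0.1254]
tool_rot: [0.0, 0.798, 0.603, 0.0]
wrist_force: [0.1, -0.0, -5.0]
grip_width: 0.0306
grip_force: 90.1
```

send_rows(rows=[0.02,0,0,0.001,0,0,0,0.02,0,0,0.002,0,0,0,0.02,0,0,0.003,0,0,0,0.02,0,0,0.003,0,0,0])

```text
time_s: 6.6
tool_pos: [0.5173, -0.0906, 0.1219]
tool_rot: [0.0, 0.798, 0.603, 0.0]
wrist_force: [-0.3, 1.6, -5.7]
grip_width: 0.0308
grip_force: 90.1
```

send_rows(rows=[0.02,0,0,0.001,0,0,0,0.02,0,0,0.002,0,0,0,0.02,0,0,0.002,0,0,0])

```text
time_s: 6.9
tool_pos: [0.5174, -0.0907, 0.1204]
tool_rot: [0.0, 0.798, 0.603, 0.0]
wrist_force: [-1.9, -0.2, 0.7]
grip_width: 0.031
grip_force: 90.7
```

send_rows(rows=[0.02,0,0,0.001,0,0,0,0.02,0,0,0.002,0,0,0,0.02,0,0,0.002,0,0,0])

```text
time_s: 7.2
tool_pos: [0.5174, -0.0907, 0.1178]
tool_rot: [0.0, 0.798, 0.603, 0.0]
wrist_force: [-1.2, 0.3, -0.2]
grip_width: 0.0311
grip_force: 90.7
```

send_rows(rows=[0.02,0,0,0.001,0,0,0,0.02,0,0,0.002,0,0,0,0.02,0,0,0.002,0,0,0])

```text
time_s: 7.5
tool_pos: [0.5175, -0.0904, 0.116]
tool_rot: [-0.0, 0.798, 0.603, 0.0]
wrist_force: [-1.5, 1.6, 1.1]
grip_width: 0.031
grip_force: 90.8
```

send_rows(rows=[0.02,0,0,0.001,0,0,0,0.02,0,0,0.001,0,0,0])

```text
time_s: 7.7
tool_pos: [0.5176, -0.0905, 0.1153]
tool_rot: [0.0, 0.798, 0.603, 0.0]
wrist_force: [-3.1, 2.8, 5.1]
grip_width: 0.031
grip_force: 91.1
```

```bash
cat > f.py <<'E'
from h import *
f=[];p=[]
for i in range(4): cap("wrist"); s=env.sense(); f.append(s["wrist_force"]); p.append(s["tool_pos"])
print(s["time_s"],"pressN",np.mean(f,0)+[0,0,4.8],np.std(f,0)[2],np.mean(p,0))
E
python3 f.py
```

```text
7.9 pressN [-2.01781639  2.0151208   8.96192966] 0.2458412511555815 [ 0.51753671 -0.09046193  0.11525418]
```

send_rows(rows=[0.02,0,0,0.0005,0,0,0,0.02,0,0,0.001,0,0,0,0.02,-0.001,0,0.001,0,0,0,0.02,-0.002,0,0.0011,0,0,0,0.02,-0.003,0,0.0012,0,0,0,0.02,-0.003,0,0.0012,0,0,0])

```text
time_s: 8.5
tool_pos: [0.5169, -0.0931, 0.1144]
tool_rot: [-0.0, 0.798, 0.603, 0.001]
wrist_force: [-1.3, 4.3, 6.4]
grip_width: 0.031
grip_force: 91.5
```

send_rows(rows=[0.02,-0.0015,0,0.0001,0,0,0,0.02,-0.003,0,0.0002,0,0,0,0.02,-0.0045,0,0.0003,0,0,0,0.02,-0.006,0,0.0004,0,0,0,0.02,-0.0075,0,0.0005,0,0,0])

```text
time_s: 9.0
tool_pos: [0.5148, -0.1013, 0.1139]
tool_rot: [0.001, 0.798, 0.603, -0.0]
wrist_force: [-2.8, 0.5, 6.2]
grip_width: 0.0311
grip_force: 91.5
```

```bash
python3 f.py
```

```text
9.2 pressN [-2.93395212  0.30956596 10.75651478] 0.47177101163844737 [ 0.51467798 -0.10152416  0.11384873]
```

send_rows(rows=[0.02,-0.002,0,0.0003,0,0,0,0.02,-0.004,0,0.0005,0,0,0,0.02,-0.006,0,0.0007,0,0,0,0.02,-0.008,0,0.0009,0,0,0,0.02,-0.01,0,0.001,0,0,0,0.02,-0.012,0,0.0012,0,0,0,0.02,-0.014,0,0.0013,0,0,0,0.02,-0.016,0,0.0014,0,0,0,0.02,-0.018,0,0.0015,0,0,0,0.02,-0.02,0,0.0017,0,0,0])

```text
time_s: 10.2
tool_pos: [0.5095, -0.1206, 0.1124]
tool_rot: [0.001, 0.798, 0.603, 0.0]
wrist_force: [-3.0, 1.3, 6.4]
grip_width: 0.0311
grip_force: 91.5
```

```bash
python3 f.py
```

```text
10.4 pressN [-3.04418656 -0.17625462 11.53296434] 0.34938863570893913 [ 0.50938547 -0.12093718  0.11235466]
```

send_rows(rows=[0.02,-0.002,0,0.0002,0,0,0,0.02,-0.004,0,0.0005,0,0,0,0.02,-0.006,0,0.0007,0,0,0,0.02,-0.008,0,0.0008,0,0,0,0.02,-0.01,0,0.001,0,0,0,0.02,-0.012,0,0.0011,0,0,0,0.02,-0.014,0,0.0012,0,0,0,0.02,-0.016,0,0.0014,0,0,0,0.02,-0.018,0,0.0015,0,0,0,0.02,-0.02,0,0.0016,0,0,0,0.02,-0.022,0,0.0017,0,0,0,0.02,-0.024,0,0.0018,0,0,0])

```text
time_s: 11.6
tool_pos: [0.503, -0.144, 0.1107]
tool_rot: [0.001, 0.798, 0.603, -0.0]
wrist_force: [-3.0, -0.0, 6.7]
grip_width: 0.0309
grip_force: 91.5
```

```bash
python3 f.py
```

```text
11.8 pressN [-2.55540508 -0.23729155 11.67794103] 0.5902619048667243 [ 0.50295585 -0.14426378  0.11069668]
```

send_rows(rows=[0.02,-0.002,0,0.0002,0,0,0,0.02,-0.004,0,0.0005,0,0,0,0.02,-0.006,0,0.0007,0,0,0,0.02,-0.008,0,0.0009,0,0,0,0.02,-0.01,0,0.001,0,0,0,0.02,-0.012,0,0.0012,0,0,0,0.02,-0.014,0,0.0013,0,0,0,0.02,-0.016,0,0.0015,0,0,0,0.02,-0.018,0,0.0016,0,0,0,0.02,-0.02,0,0.0017,0,0,0,0.02,-0.022,0,0.0019,0,0,0,0.02,-0.024,0,0.002,0,0,0])

```text
time_s: 13.0
tool_pos: [0.4966, -0.1672, 0.1089]
tool_rot: [0.001, 0.798, 0.603, 0.0]
wrist_force: [-1.7, 2.5, 8.0]
grip_width: 0.0312
grip_force: 91.5
```

```bash
python3 f.py
```

```text
13.2 pressN [-2.46664813  1.06879314 12.27598306] 0.44543986580348804 [ 0.49661385 -0.16716053  0.10891541]
```

send_rows(rows=[0.02,-0.002,0,0.0002,0,0,0,0.02,-0.004,0,0.0004,0,0,0,0.02,-0.006,0,0.0006,0,0,0,0.02,-0.008,0,0.0007,0,0,0,0.02,-0.01,0,0.0009,0,0,0,0.02,-0.012,0,0.001,0,0,0,0.02,-0.014,0,0.0012,0,0,0,0.02,-0.016,0,0.0013,0,0,0,0.02,-0.018,0,0.0015,0,0,0,0.02,-0.02,0,0.0016,0,0,0,0.02,-0.022,0,0.0018,0,0,0,0.02,-0.024,0,0.0019,0,0,0])

```text
time_s: 14.4
tool_pos: [0.4905, -0.1893, 0.1072]
tool_rot: [0.001, 0.798, 0.603, 0.001]
wrist_force: [-0.9, 5.0, 8.0]
grip_width: 0.0309
grip_force: 91.5
```

```bash
python3 f.py
```

```text
14.6 pressN [-0.67058103  3.65762374 12.88227304] 0.277077564614682 [ 0.49043957 -0.18954035  0.10718055]
```

send_rows(rows=[0.02,-0.002,0,0.0002,0,0,0,0.02,-0.004,0,0.0003,0,0,0,0.02,-0.006,0,0.0005,0,0,0,0.02,-0.008,0,0.0006,0,0,0,0.02,-0.01,0,0.0008,0,0,0,0.02,-0.012,0,0.0009,0,0,0,0.02,-0.014,0,0.001,0,0,0,0.02,-0.016,0,0.0012,0,0,0,0.02,-0.018,0,0.0013,0,0,0,0.02,-0.02,0,0.0015,0,0,0,0.02,-0.022,0,0.0016,0,0,0,0.02,-0.024,0,0.0018,0,0,0])

```text
time_s: 15.8
tool_pos: [0.4839, -0.2131, 0.1055]
tool_rot: [0.002, 0.798, 0.603, 0.0]
wrist_force: [-1.0, 1.3, 8.0]
grip_width: 0.0308
grip_force: 91.5
```

```bash
python3 f.py
```

```text
16.0 pressN [-1.76031141  0.86185266 12.67138042] 0.3434190628770526 [ 0.48375976 -0.21347367  0.10550397]
```

send_rows(rows=[0.02,-0.002,0,0.0002,0,0,0,0.02,-0.004,0,0.0003,0,0,0,0.02,-0.006,0,0.0005,0,0,0,0.02,-0.008,0,0.0006,0,0,0,0.02,-0.01,0,0.0008,0,0,0,0.02,-0.012,0,0.0009,0,0,0,0.02,-0.014,0,0.0011,0,0,0,0.02,-0.014,0,0.0011,0,0,0])

```text
time_s: 16.8
tool_pos: [0.4798, -0.2275, 0.1045]
tool_rot: [0.002, 0.798, 0.603, -0.0]
wrist_force: [-2.6, -1.4, 8.3]
grip_width: 0.031
grip_force: 91.5
```

```bash
python3 f.py; python3 - <<'E'
from h import *
vv,uu=np.mgrid[0:480,0:640]
c0=np.array([.4983,-.1573]);u=np.array([.272,.962]);v=np.array([.962,-.272])
for n in("top","scene"):
    c,W=cap(n); cv2.imwrite(f"pics/{n}2.png",c["pixels"])
    I=cv2.cvtColor(c["pixels"],cv2.COLOR_BGR2HSV).astype(int)
    a=(W[...,:2]-c0)@u; b=(W[...,:2]-c0)@v; z=W[...,2]
    bd=(abs(a)<.105)&(abs(b)<.066)&(abs(b)>.03)&(z<.075)&(z>.035)&(I[...,1]<60)
    A=np.c_[a[bd],b[bd],np.ones(bd.sum())]; k=np.linalg.lstsq(A,z[bd],rcond=None)[0]; print(n,bd.sum(),k)
    for i in range(8):
        m=(abs(a-(-.07+.02*i))<.009)&(abs(b)<.011)&(z<.075)&(z>.03)&(I[...,1]>110)
        if m.sum()>5: print(i,m.sum(),np.round(1000*np.median(z[m]-(k[0]*a[m]+k[1]*b[m]+k[2])),2))
E
```

```text
17.0 pressN [-2.01479681 -0.46500609 12.68935467] 0.5564740094624578 [ 0.47980608 -0.22747056  0.10449141]
top 4555 [ 0.06765708 -0.00059539  0.05027465]
2 63 0.13
3 125 -0.19
4 127 -0.08
5 125 0.09
6 123 0.2
7 129 -0.17
scene 2039 [ 0.06583126 -0.00056051  0.05265129]
0 10 0.38
1 65 0.53
2 55 -0.37
3 54 -0.06
4 54 0.03
5 61 -0.31
6 52 0.01
7 63 -0.46
```

View pics/scene2.png

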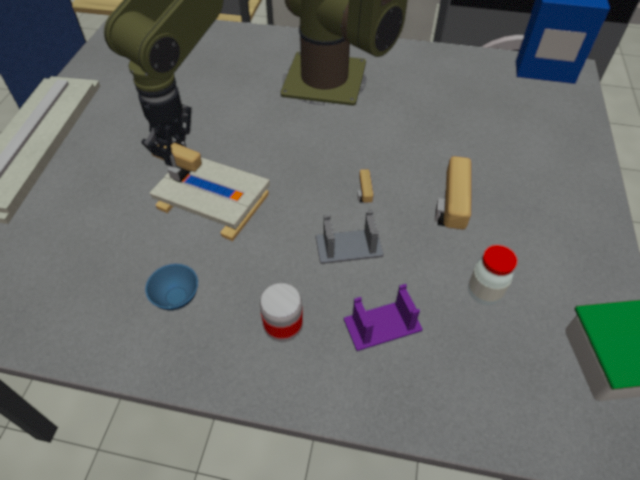

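All eight pieces read flush, the wheel is on the last piece at about (183,170), and the empty grey stand is at (348,240). Now I'll lift.

send_rows(rows=[0.02,0,0,-0.005,0,0,0,0.02,0,0,-0.02,0,0,0,0.02,0,0,-0.04,0,0,0,0.02,0,0,-0.065,0,0,0,0.02,0,0,-0.09,0,0,0,0.02,0,0,-0.09,0,0,0,0.02,0,0,-0.09,0,0,0])

```text
time_s: 17.8
tool_pos: [0.4786, -0.2257, 0.1922]
tool_rot: [-0.0, 0.798, 0.603, -0.0]
wrist_force: [0.2, 0.9, -5.9]
grip_width: 0.031
grip_force: 90.3
```

```bash
python3 - <<'E'
from h import *
for n in("top","scene"):
    c,W=cap(n); z=W[...,2]; near=np.hypot(W[...,0]-.563,W[...,1]-.162)<.08
    for lo,hi in((.058,.085),(.006,.085)):
        m=near&(z>lo)&(z<hi); r=cv2.minAreaRect(W[m][:,:2].astype(np.float32)*1000); print(n,lo,m.sum(),np.round(r[0],1),np.round(r[1],1),round(r[2],1))
s=env.sense(); p=s["tool_pos"]
c,W=cap("scene"); I=cv2.cvtColor(c["pixels"],cv2.COLOR_BGR2HSV).astype(int)
m=(I[...,0]>10)&(I[...,0]<25)&(I[...,1]>100)&(np.linalg.norm(W-p,axis=2)<.08); P=W[m]
print(len(P),p, P.min(0),P.max(0))
u=np.array([.272,.962]); a=(P[:,:2]-p[:2])@u
t=[]
for lo in np.arange(-.06,.06,.01):
    k=(a>lo)&(a<lo+.01)
    if k.sum()>8: t.append((lo+.005,np.percentile(P[k,2],90)))
t=np.array(t); print(np.round(t,4).tolist(),"pitch",np.polyfit(t[:,0],t[:,1],1))
go([.5641,.1625,.19],19.4)
E
```

```text
top 0.058 569 [564.  160.2] [59.7 99.9] 19.2
top 0.006 2542 [564.3 160.4] [ 69.9 129.6] 19.4
scene 0.058 463 [566.2 157.6] [ 62.7 100.5] 19.1
scene 0.006 2107 [565.6 157.7] [ 73.5 131. ] 18.4
678 [ 0.47772291 -0.22510405  0.19036033] [ 0.46069032 -0.27877879  0.15214006] [ 0.5277941  -0.16597784  0.25178413]
[[-0.005, 0.2324], [0.005, 0.2333], [0.015, 0.2299], [0.025, 0.2203], [0.035, 0.2198], [0.045, 0.2201], [0.055, 0.2188]] pitch [-0.27609416  0.23185355]
t 17.95 pos [ 0.4777 -0.2251  0.1902] shift mm [396.5 -22.6   0.8] turn [ -0.21  -0.13 -35.23] F [ 0.44  0.24 -4.55] w 0.0311 90.26768088340759
```

send_rows(rows=[0.02,0.025,-0.0015,0,0,0,-2,0.02,0.06,-0.0035,0,0,0,-5,0.02,0.1,-0.006,0,0,0,-9,0.02,0.14,-0.0085,0,0,0,-13,0.02,0.18,-0.011,0,0,0,-17,0.02,0.22,-0.013,0,0,0,-21,0.02,0.26,-0.015,0,0,0,-25,0.02,0.3,-0.0175,0,0,0,-29,0.02,0.34,-0.02,0,0,0,-32,0.02,0.37,-0.0215,0,0,0,-34,0.02,0.39,-0.0225,0,0,0,-35.2,0.02,0.395,-0.0225,0,0,0,-35.2])

```text
time_s: 19.15
tool_pos: [0.5643, 0.1623, 0.1907]
tool_rot: [-0.001, 0.577, 0.817, -0.001]
wrist_force: [-0.3, -0.8, -4.2]
grip_width: 0.0311
grip_force: 90.1
```

send_rows(rows=[0.02,0,0,0,0,0,0,0.02,0,0,0,0,0,0,0.02,0,0,0,0,0,0])

```text
time_s: 19.45
tool_pos: [0.5648, 0.1593, 0.1924]
tool_rot: [-0.0, 0.579, 0.816, -0.0]
wrist_force: [-0.1, 0.3, -3.8]
grip_width: 0.031
grip_force: 90.1
```

```bash
python3 - <<'E'
from h import *
P0=[]
for i in range(4):
    c,W=cap("wrist"); P0.append(env.sense()["tool_pos"])
print("mean pos",np.mean(P0,0)); p=np.mean(P0,0)
I=cv2.cvtColor(c["pixels"],cv2.COLOR_BGR2HSV).astype(int); cv2.imwrite("pics/w3.png",c["pixels"])
m=(I[...,0]>10)&(I[...,0]<25)&(I[...,1]>100)&(np.linalg.norm(W-p,axis=2)<.09); P=W[m]
u=np.array([.332,-.943]);v=np.array([.943,.332]); a=(P[:,:2]-p[:2])@u; b=(P[:,:2]-p[:2])@v
k=(abs(b)<.012)&(P[:,2]>p[2]+.005); A=np.c_[a[k],b[k],np.ones(k.sum())]
print(k.sum(),a.min(),a.max(),"top plane",np.linalg.lstsq(A,P[k,2],rcond=None)[0])
go([.564,.161,.0745],19.4)
c,W=cap("top"); z=W[...,2]; I=cv2.cvtColor(c["pixels"],cv2.COLOR_BGR2HSV).astype(int)
m=(I[...,0]>10)&(I[...,0]<25)&(I[...,1]>100)&(np.linalg.norm(W-p,axis=2)<.1); P=W[m];a=(P[:,:2]-p[:2])@u
print(len(P),np.percentile(a,[0,1,99,100]),[np.round(np.median(P[(a>q)&(a<q+.015),2]),4) for q in(-.058,.043)])
E
```

```text
mean pos [0.56496419 0.15951442 0.1927948 ]
22454 -0.05844441807103983 0.03296246777949268 top plane [0.04054863 0.00219502 0.2213101 ]
t 19.65 pos [0.565  0.1597 0.193 ] shift mm [  1.6  -0.6 118.5] turn [ 0.01  0.01 -0.09] F [ 0.53 -0.34 -4.13] w 0.0312 90.0829267501831
31 [0.03422316 0.0343675  0.03998415 0.04011229] [np.float64(nan), np.float64(nan)]
  return _methods._mean(a, axis=axis, dtype=dtype,
  ret = ret.dtype.type(ret / rcount)
```

View pics/w3.png

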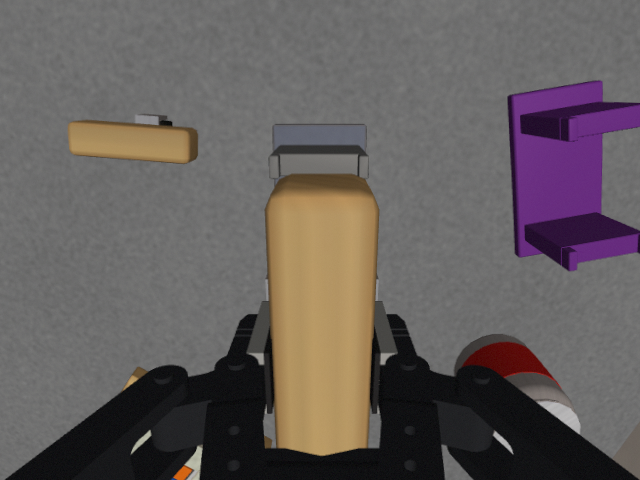

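The wrist view shows the roller held as it was before the pass, with its handle at column 322 and the stand's lips at columns 270 to 368, so it is centred. I'll lower it.

send_rows(rows=[0.02,0.0015,-0.0005,0.02,0,0,0,0.02,0.0015,-0.0005,0.04,0,0,0,0.02,0.0015,-0.0005,0.06,0,0,0,0.02,0.0015,-0.0005,0.08,0,0,0,0.02,0.0015,-0.0005,0.095,0,0,0,0.02,0.0015,-0.0005,0.105,0,0,0,0.02,0.0015,-0.0005,0.111,0,0,0,0.02,0.0015,-0.0005,0.114,0,0,0,0.02,0.0015,-0.0005,0.1155,0,0,0,0.02,0.0015,-0.0005,0.1155,0,0,0])

```text
time_s: 20.7
tool_pos: [0.5645, 0.1617, 0.078]
tool_rot: [0.0, 0.578, 0.816, 0.0]
wrist_force: [-0.4, -0.1, -4.9]
grip_width: 0.0308
grip_force: 90.2
```

send_rows(rows=[0.02,0,0,0.0005,0,0,0,0.02,0,0,0.001,0,0,0,0.02,0,0,0.001,0,0,0])

```text
time_s: 21.0
tool_pos: [0.5642, 0.1616, 0.0766]
tool_rot: [0.0, 0.578, 0.816, 0.0]
wrist_force: [0.5, 0.7, -4.6]
grip_width: 0.0308
grip_force: 90.2
```

send_rows(rows=[0.02,0,0,0.0005,0,0,0,0.02,0,0,0.001,0,0,0,0.02,0,0,0.001,0,0,0])

```text
time_s: 21.3
tool_pos: [0.564, 0.1616, 0.0752]
tool_rot: [-0.0, 0.578, 0.816, -0.0]
wrist_force: [-0.6, 0.4, -3.5]
grip_width: 0.031
grip_force: 90.2
```

send_rows(rows=[0.02,0,0,0.0005,0,0,0,0.02,0,0,0.0005,0,0,0])

```text
time_s: 21.5
tool_pos: [0.564, 0.1616, 0.0747]
tool_rot: [-0.0, 0.578, 0.816, -0.0]
wrist_force: [0.4, 0.3, -5.0]
grip_width: 0.0309
grip_force: 90.2
```

send_rows(rows=[0.02,0,0,0.0004,0,0,0,0.02,0,0,0.0004,0,0,0])

```text
time_s: 21.7
tool_pos: [0.5641, 0.1616, 0.0746]
tool_rot: [-0.0, 0.578, 0.816, -0.0]
wrist_force: [-0.4, 0.2, -2.6]
grip_width: 0.0309
grip_force: 90.3
```

send_rows(rows=[0.02,0,0,0.0005,0,0,0,0.02,0,0,0.0005,0,0,0,0.02,0,0,0.0005,0,0,0])

```text
time_s: 22.0
tool_pos: [0.5642, 0.1616, 0.0746]
tool_rot: [0.0, 0.578, 0.816, 0.0]
wrist_force: [-4.8, -0.7, 3.2]
grip_width: 0.031
grip_force: 90.8
```

send_rows(rows=[0.02,0,0,0.0003,0,0,0,0.02,0,0,0.0003,0,0,0])

```text
time_s: 22.2
tool_pos: [0.5642, 0.1617, 0.0747]
tool_rot: [0.0, 0.578, 0.816, -0.0]
wrist_force: [-4.7, -0.7, 6.1]
grip_width: 0.031
grip_force: 91.2
```

The roller is seated. I'll open in steps, then rise.

send_rows(rows=[0.034,0,0,0,0,0,0,0.038,0,0,0,0,0,0,0.045,0,0,0,0,0,0,0.06,0,0,0,0,0,0,0.085,0,0,0,0,0,0,0.085,0,0,0,0,0,0,0.085,0,0,0,0,0,0,0.085,0,0,0,0,0,0], grip_force=20)

```text
time_s: 23.0
tool_pos: [0.5641, 0.1616, 0.0736]
tool_rot: [0.0, 0.578, 0.816, 0.0]
wrist_force: [-0.2, -0.4, -0.2]
grip_width: 0.0854
grip_force: 0.0
```

send_rows(rows=[0.085,0,0,-0.01,0,0,0,0.085,0,0,-0.03,0,0,0,0.085,0,0,-0.06,0,0,0,0.085,0,0,-0.09,0,0,0,0.085,0,0,-0.12,0,0,0,0.085,0,0,-0.146,0,0,0,0.085,0,0,-0.146,0,0,0,0.085,0,0,-0.146,0,0,0])

```text
time_s: 23.8
tool_pos: [0.5643, 0.1617, 0.2206]
tool_rot: [0.001, 0.578, 0.816, 0.001]
wrist_force: [-0.7, 0.3, -0.9]
grip_width: 0.0848
grip_force: 0.0
```

```bash
python3 - <<'E'
from h import *
c,W=cap("wrist"); cv2.imwrite("pics/w4.png",c["pixels"]); z=W[...,2]
for n,lo,hi in(("handle",.09,.115),("upr",.058,.115),("base",.006,.115)):
    m=(z>lo)&(z<hi)&(np.hypot(W[...,0]-.563,W[...,1]-.163)<.09); P=W[m]
    r=cv2.minAreaRect(P[:,:2].astype(np.float32)*1000); print(n,len(P),np.round(r[0],1),np.round(r[1],1),round(r[2],1),np.median(P[:,2]))
s=env.sense(); print(s["time_s"],s["tool_pos"],s["grip_width"])
E
```

```text
handle 8383 [563.9 162.7] [ 32.1 113.9] 19.4 0.10257852313580143
upr 10127 [562. 162.] [ 60.3 113.9] 19.3 0.102312692073508
base 14617 [561.2 164.3] [ 70.2 118.7] 19.2 0.10091014911560246
23.85 [0.5635983  0.16153987 0.21899194] 0.08485878765844397
```

View pics/w4.png

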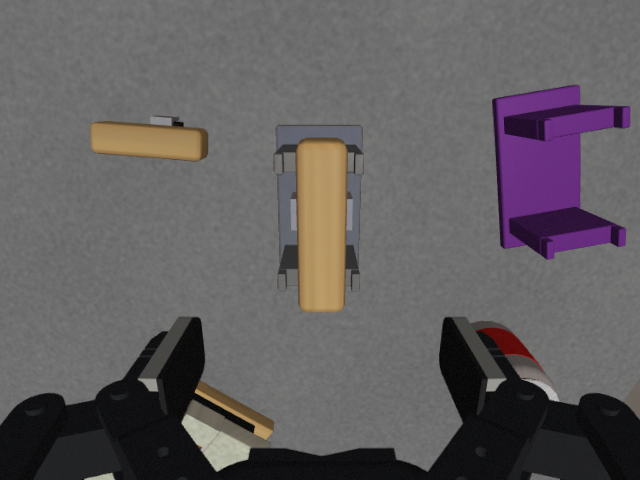

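The roller sits level across both seats, with its handle at (322,225) between the lips and about 2 mm off centre sideways, which is within tolerance. I'll hand in now.

```bash
python3 -c "
from workcell import env
print(env.close_job())"
```

```text
the job is handed in; nothing more can be done
None
```

I rolled all eight pieces home in one unbroken pass (9 to 13 N at every reading), put the roller back in its stand, and handed the job in at about 24 s; the hand-in returned no verdict.

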